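# Slide the lid off the comb box and take out the comb

## Robot

A 6-joint arm with a two-finger parallel gripper is mounted at the origin on the work surface. World frame = base frame: x ahead of the robot, y to its left, z up, the work surface at z = 0. Lengths are in m, angles in degrees, forces in N, time in s.
With the tool pointing down it reaches from about 0.325 to 0.775 m from the base axis. Payload 5.5 kg.
Tool frame: the origin (TCP) lies midway between the tips of the shut fingers; the grasp point (between the pads) lies 19 mm behind it; z points along the fingers, y is the direction in which the jaws open and shut (so a half turn about z gives the same grasp; the last joint's range is limited). The gripper opens to 88 mm and grips with 3 to 60 N. Pads are 20 mm wide; open, the fingers measure 115 mm over their backs; the gripper's body (75 mm by 178 mm) begins 61 mm behind the grasp point.
Start: joints at [60.178, 5.22, 70.514, -0, 104.267, -3.249], TCP at [0.268, 0.537, 0.223] pointing down, gripper open.
Joint ranges: [-164.24, 164.24], [-49.07, 125.15], [9.68, 141.18], [-86.29, 266.29], [3.28, 154.24], [-151.56, 151.56]. Speed limits (degrees/s): [147.25, 147.25, 172.46, 180, 180, 180].

## Interface

Orientations are given as a 3x3 rotation matrix whose columns are the frame's x, y, z axes.
In Python, from cell import bot gives the robot as it stands.
- The arm moves only by the tool carry_out, never from a script. Its arguments are lists of equal length, an entry for each row: "linear": the shift along the tool's x, y, z each as a share of 250 mm, from -1 to 1, a list of three; "delta_rot": the turn, a rotation vector about the tool's x, y, z each as a share of 0.5 rad, from -1 to 1, a list of three. In form: {"linear": [[dx, dy, dz], ...], "delta_rot": [[wx, wy, wz], ...]}. A call has 1 to 8 rows; each row is the pose to reach, as a shift and turn from the pose commanded when the call began, along the tool's axes at that moment; what a row does not reach only later rows make up. A row lasts 1/12 s, in which the tool goes at most 41.7 mm and 7.16 degrees, less where a joint would pass 70% of its speed; a pose out of reach is approached as far as the arm can. A call with a number of a shift or a turn outside -1 to 1 is refused whole. A call with a gripper value outside its range is refused whole. "hand" is the opening, from -1 (shut) to 1 (fully open), set as the call begins (left out, the last holds). The fingers move at their own pace and stop on an object; the grip force is fixed at half the most. Time passes only in rows, so rows that repeat a pose let the fingers close. It gives the time, the measured TCP pose, the force and the opening at its end, in the units of the state.
- bot.observe(): the state, without advancing time (a new reading comes with each control period).
- bot.camera(name): name is "scene" or "side" or "wrist"; returns a dict with "image" (480x640x3 uint8, red, green, blue), "range_z" (480x640 float32, m along the optical axis (not along the pixel's ray), 0 where there is no reading), "fov_y" (degrees; the focal length in pixels is half the picture's height over the tangent of half this angle, whatever the lens; pixels are square), "cx", "cy" (the principal point, pixels), "xyz" and "rotation" of the camera in the world; the wrist camera has in their place "tool_from_camera" (4x4, takes a point from camera to tool coordinates, whose origin is the TCP and whose axes are the flange's). Camera axes: x right, y down, z forward; pixel columns grow to the right and rows downward; lengths in m; the calibration is good to about 2 mm. A picture is of the moment at which its call begins: read the wrist's pose just before it.
- bot.finish_job(): hands the job in, once; it reports no verdict.
The state is a dict: "clock": time; "joints": joint angles; "joint_velocities": joint speeds; "joint_efforts": joint torques, N m; "tcp_pos": TCP position; "eef_rot": TCP orientation; "force": force on the tool from outside, world axes, zero at the start; "ft_torque": the same for the moment, N m; "width": finger opening in m.
Only numpy, scipy, OpenCV 4.12 (cv2) and the standard library are available. Lean on these libraries where they do the work, as an engineer would, in place of code of your own. Each camera call takes 0.05 s, during which the arm holds its last target.

## Task

Slide the lid of the wooden box along its grooves until it is right off, and lay it down on the bare ledge, flat and right way up, past the end of the box. It comes off at one end only: a stop inside blocks the other end and you cannot see which, so feel for it. Then lift the comb out of the box and lay it flat on the cork mat with its whole length on the mat; drop nothing, and leave the other things on the ledge alone.

Things in the scene. Friction and masses are not known exactly. Their poses are not given: they have to be found in the camera images.
- box: wooden box screwed to the ledge, under its lid: 128 mm wide (its x), 200 mm long (its y), 54 mm tall; origin under its centre. Long walls 14 mm thick, each with a groove 8 mm deep at heights 40 to 48 mm, open at both ends, under a 6 mm lip. Mouth between lips 100 mm wide. Floor 8 mm thick. End walls 8 mm thick, lower than the lid, with notches for the lid's feet
- lid: plywood lid caught in the grooves: plate 113 x 200 x 6 mm, 1.5 mm play each side, 2 mm up; four feet 10 mm high under it, an upright rib across the middle on top. 0.14 to 0.28 kg. Origin under its centre, level with the feet's underside (30 mm above the ledge in the box, 0 when lying on the ledge); plate top 16 mm, rib top 46 mm above the origin
- lid_rib (a point): middle of the lid's rib, 10 mm below the rib's top, 36 mm above the lid's origin; the rib is 60 mm along the lid's x, 14 mm thick along y, 30 mm high
- box_mouth (a point): centre of the box's open top, 54 mm above the ledge. The lid slides only along the box's y. Inside one end (+y or -y, differs every time, hidden under the lid) stands a fixed stop, 38 mm high, that halts the lid after 3 to 12 mm; the other way it runs free, taking a few newtons, and is clear after 200 mm
- comb: wooden comb inside the box, lying flat on the box floor: 30 mm wide (its x, -15 to +15 mm, teeth to +x), 140 mm long (its y), 8 mm thick, about 50 g; origin under its centre
- comb_mid (a point): centre of the comb, 4 mm above its underside
- comb_end_a (a point): comb's end at its +y, mid-thickness
- comb_end_b (a point): comb's end at its -y, mid-thickness
- mat: cork mat fixed on the ledge beyond the box: 100 mm (its x) by 210 mm (its y), 6 mm thick; origin under its centre
- tiffin: closed three-tier stainless tiffin carrier, 116 mm across, 198 mm tall with its handle; origin under its centre
- jar: squat glass jar with steel screw lid, 84 mm across, 85 mm tall; origin under its centre
- remote: yellow plastic gate remote with a rubber button, 38 x 75 x 18 mm; origin under its centre
- carabiner: aluminium carabiner lying flat, about 62 x 104 x 10 mm; origin under its centre
Not all that is in view belongs to the job. What is shaped like the box but blue, pink or purple is not meant.

How it is judged (in metres and radians):
On the way, in this order (a step that is already met when the one before it is completed fails the run):
1. the lid is slid clear of the box ((y of lid in the frame of box above 0.197 m or y of lid in the frame of box below -0.197 m)), for 0.1 s.
2. the comb is lifted out of the box (z of comb_mid in the frame of box above 0.062 m), for 0.1 s.
At the end, for the whole second after the job is handed in: Comb flat on the mat: middle 7 to 13 mm above the ledge, both ends at most 3 mm past the mat's edge. Lid flat on the bare ledge, feet down (within 0.06 rad, 5 mm), its centre 197 mm or more from the box's centre along the box's length. Both released and at rest (x of comb_end_a in the frame of mat between -0.053 and 0.053 m and y of comb_end_a in the frame of mat between -0.108 and 0.108 m and x of comb_end_b in the frame of mat between -0.053 and 0.053 m and y of comb_end_b in the frame of mat between -0.108 and 0.108 m and z of comb_mid in the frame of mat between 0.007 and 0.013 m and (y of lid in the frame of box above 0.197 m or y of lid in the frame of box below -0.197 m) and height (world z) of lid below 0.005 m and angle between lid's own z axis and vertical below 0.06 rad and linear speed of each of comb, lid below 0.03 m/s and contact force between the fingers and comb below 0.05 N and contact force between the fingers and lid below 0.05 N); the robot touches nothing.
It fails at once if the comb is dropped or thrown (over 0.7 m/s untouched by the fingers) (linear speed of comb above 0.7 m/s and contact force between the fingers and comb below 0.05 N).
It fails at once if the lid is dropped or thrown (over 0.7 m/s untouched by the fingers) (linear speed of lid above 0.7 m/s and contact force between the fingers and lid below 0.05 N).
It fails at once if a bystander is moved by more than 30 mm (distance of any of tiffin, jar, remote, carabiner from where it was at the start of the episode above 0.03 m).
It also fails if it takes over 51 s, if anything falls off the work surface, if the arm or the gripper's body presses on something with over 40 N, if the wrist force passes 120 N, or if a joint passes its speed limit or range.

## Working session

There is one attempt and no reset: what is moved stays moved. The work goes in short steps, Python scripts to look and compute and a tool call to move; the robot and the scene stay as the last step left them, time stands still between calls to the robot, and variables do not carry over. Pictures are saved under pics/ and viewed, and the job is handed in when it is done.

Besides the shell and the picture viewer there is one more tool, called after "Request:" as a command line: name --argument value ..., lists and objects as JSON in quotes. carry_out: Moves the arm, as the interface text tells. Shift numbers are shares of 250 mm and turn numbers shares of 0.5 rad, none past 1 either way. Its arguments: {"type":"object","properties":{"linear":{"type":"array"},"delta_rot":{"type":"array"},"hand":{"type":"number"}},"required":["linear","delta_rot"]}

```bash
ls; mkdir -p pics; cat > h.py <<'E'
import numpy as np,cv2
from cell import bot
def snap(name,fn):
    s=bot.observe(); c=bot.camera(name)
    cv2.imwrite('pics/'+fn+'.png',c['image'][:,:,::-1])
    if 'xyz' in c: R=np.array(c['rotation']);t=np.array(c['xyz'])
    else:
        T=np.array(c['tool_from_camera']);Rt=np.array(s['eef_rot']);
        R=Rt@T[:3,:3];t=Rt@T[:3,3]+np.array(s['tcp_pos'])
    f=240/np.tan(np.radians(c['fov_y'])/2)
    d=dict(img=c['image'],z=c['range_z'],R=R,t=t,f=f,cx=c['cx'],cy=c['cy'])
    np.savez('pics/'+fn+'.npz',**d)
    return d
def load(fn): return dict(np.load('pics/'+fn+'.npz'))
def rays(d,uv):
    uv=np.atleast_2d(np.array(uv,float))
    v=np.c_[(uv[:,0]-d['cx'])/d['f'],(uv[:,1]-d['cy'])/d['f'],np.ones(len(uv))]
    return v
def onplane(d,uv,h):
    w=rays(d,uv)@d['R'].T
    return d['t']+w*((h-d['t'][2])/w[:,2])[:,None]
def cloud(d):
    v,u=np.mgrid[:480,:640]
    r=rays(d,np.c_[u.ravel(),v.ravel()])*d['z'].ravel()[:,None]
    return (r@d['R'].T+d['t']).reshape(480,640,3)
E
python3 - <<'E'
from h import *
s=bot.observe();print(s)
for n in('scene','side','wrist'):
    d=snap(n,n+'0');print(n,d['t'],d['R'].round(3).tolist(),d['f'])
E
```

```text
pics
{'clock': 0.0, 'joints': array([ 6.01782631e+01,  5.26277612e+00,  7.05818902e+01, -9.40105259e-04,
        1.04266220e+02, -3.24804007e+00]), 'joint_velocities': array([ 0.10022248, -0.0422386 , -0.02663345, -0.02853222, -0.05012622,
       -0.06128251]), 'joint_efforts': array([-1.16423012e-04, -4.46446359e+01, -4.06451511e+01,  6.98213652e-02,
        2.92654341e-02, -1.31425309e-04]), 'tcp_pos': array([0.26826202, 0.53635769, 0.22151025]), 'eef_rot': array([[-8.94357852e-01,  4.47351241e-01, -9.48651157e-04],
       [ 4.47352237e-01,  8.94356266e-01, -1.68695841e-03],
       [ 9.37691687e-05, -1.93312572e-03, -9.99998127e-01]]), 'force': array([-0.6847834 , -0.80694289,  0.73884589]), 'ft_torque': array([ 0.03002778, -0.02639801,  0.03875595]), 'width': 0.08743436860282587}
scene [1.27353518 0.26811612 1.23857145] [[-0.38, 0.757, -0.532], [0.925, 0.305, -0.227], [-0.01, -0.578, -0.816]] 534.0393400694053
side [-0.11224959 -0.90704098  0.9379025 ] [[0.788, -0.399, 0.468], [-0.615, -0.496, 0.613], [-0.013, -0.771, -0.636]] 482.5972822064456
wrist [0.20931553 0.56585533 0.38259042] [[0.446, 0.868, 0.218], [0.895, -0.432, -0.111], [-0.002, 0.245, -0.97]] 345.2852608359579
```

View pics/scene0.png

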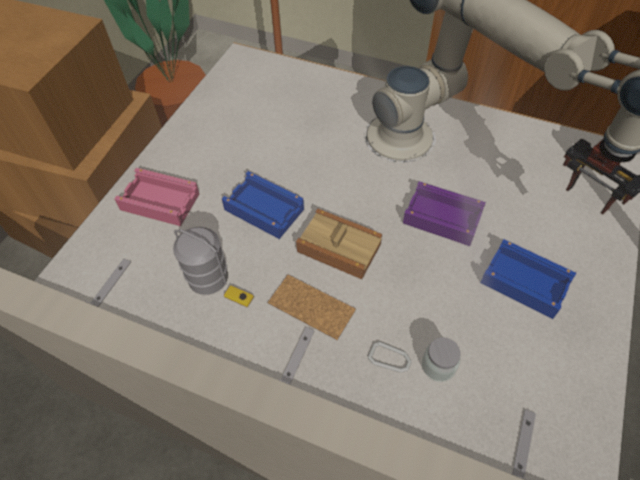

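View pics/side0.png

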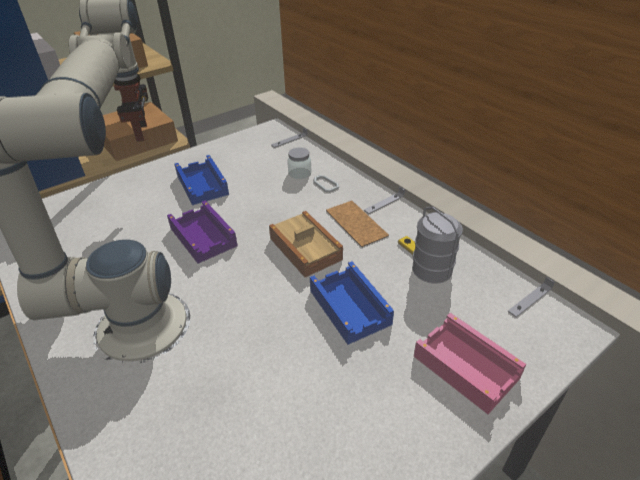

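View pics/wrist0.png

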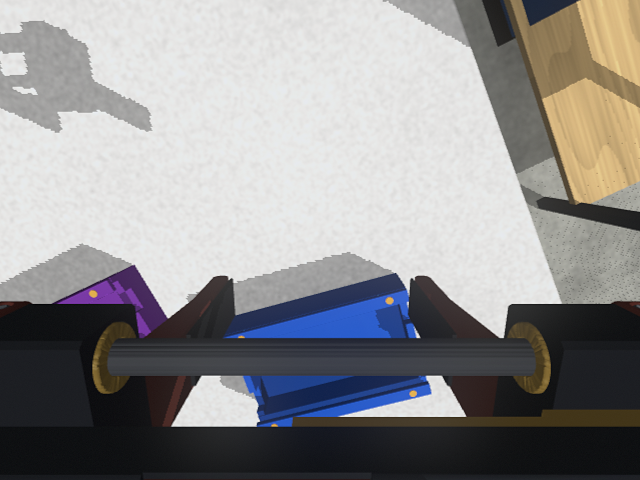

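The pictures show the wooden box at scene (340,243), with its rib near (340,235). The cork mat is at (312,305) and the remote at (239,295). Purple and blue boxes stand off the two ends of the wooden box. Next I'll measure positions.

```bash
cat > m.py <<'E'
from h import *
for n in('scene0','side0'):
    d=load(n);P=cloud(d);hsv=cv2.cvtColor(d['img'],cv2.COLOR_RGB2HSV);ok=d['z']>0
    H,S,V=[hsv[...,i].astype(int) for i in range(3)]
    x,y,z=P[...,0],P[...,1],P[...,2]
    reg=(ok)&(x>0.2)&(x<1.0)&(abs(y)<0.75)&(z<0.25)
    print(n,'table z',np.median(z[reg&(S<25)&(V>150)]))
    def rect(m,name):
        m=m.astype(np.uint8);m=cv2.morphologyEx(m,cv2.MORPH_OPEN,np.ones((2,2)))
        k,l,st,_=cv2.connectedComponentsWithStats(m)
        for i in range(1,k):
            if st[i,4]<60: continue
            q=P[l==i];r=cv2.minAreaRect((q[:,:2]*1000).astype(np.float32))
            print(name,np.round(r[0],1),np.round(r[1],1),round(r[2],1),'z',np.percentile(q[:,2],[5,50,95]).round(4),st[i,4],'px',st[i,:4])
    wood=reg&(H>5)&(H<24)&(S>60)
    rect(wood&(z>0.02),'wood');rect(wood&(z>0.05)&(z<.06),'lips');rect(wood&(z>0.064),'rib');rect(wood&(z<0.012)&(z>-.01),'mat')
    rect(reg&(H>95)&(H<135)&(S>100)&(z>0.01),'blue');rect(reg&(H>=135)&(H<160)&(S>80)&(z>0.01),'purple')
    rect(reg&(H>=160)&(S>60)&(z>.01),'pink')
    rect(reg&(S<60)&(z>.03)&(x>.45)&(y<.45),'grey'); rect(reg&(H>=20)&(H<35)&(S>150)&(z>0.005),'remote')
E
python3 m.py
```

```text
scene0 table z 0.0007868114552859184
wood [848.9  59.9] [918.4 226.8] 12.3 z [0.0256 0.0474 0.0596] 3284 px [297 210  86  65]
lips [814.9 163.2] [926.2 166.7] 23.1 z [0.0459 0.0541 0.0591] 258 px [323 212  60  27]
lips [543.  -23.7] [197.9  16.3] 85.6 z [0.047  0.054  0.0585] 358 px [297 239  69  32]
rib [477.3 -16.6] [12.3 76.7] 86.7 z [0.0497 0.0736 0.08  ] 124 px [335 225  13  20]
mat [905.9 138. ] [750.2 213.3] 35.4 z [0.0016 0.0067 0.011 ] 2715 px [269 276  87  65]
blue [778.8   4. ] [1100.   219.7] 39.4 z [0.0085 0.0335 0.0569] 1712 px [224 173  80  65]
blue [802.1 414.3] [202.6 979.3] 80.0 z [0.0103 0.0378 0.0566] 2228 px [487 241  89  77]
purple [732.2 268.2] [1069.7  167.2] 8.9 z [0.0098 0.0362 0.0567] 1339 px [405 184  61  57]
pink [ 823.1 -167.2] [1232.5  224.5] 54.3 z [0.0078 0.033  0.0564] 1885 px [116 169  84  56]
grey [ 940.9 -103.5] [990.9 114.7] 41.6 z [0.0389 0.1576 0.1747] 2602 px [174 227  54  64]
grey [ 942.3 -719.9] [54.3 27.4] 54.4 z [0.0255 0.0312 0.0352] 79 px [ 17 284  14  17]
grey [ 921.7 -626.6] [80.2 20.1] 74.3 z [0.0273 0.0312 0.0351] 80 px [ 49 290  18 
[... 2437 characters left out ...]
.5] 66.4 z [0.0067 0.022  0.0504] 212 px [189 189  39  15]
blue [ 245.4 -569.3] [962.9 201.9] 55.2 z [0.0086 0.0407 0.0559] 1446 px [311 263  83  79]
purple [330.9 210.6] [197.7  15. ] 88.3 z [0.0377 0.0522 0.0563] 229 px [203 202  32  36]
purple [  83.4 -299.5] [1275.1   59.5] 74.8 z [0.0105 0.0524 0.0562] 242 px [169 216  33  38]
pink [ 231.7 -680. ] [794.1 220.7] 17.9 z [0.0102 0.0374 0.0554] 3428 px [416 315 111  98]
grey [ 330.2 -219.4] [1633.4   78.9] 54.5 z [0.0275 0.0629 0.0858] 484 px [289 149  23  25]
grey [ 410.7 -533.3] [1285.4  123.3] 35.0 z [0.0318 0.1305 0.172 ] 2568 px [414 208  50  70]
remote [ 706.3 -238.9] [130.5  36.5] 59.9 z [0.011  0.0145 0.0818] 88 px [401 238  15  14]
```

```bash
sed -i "s/P\[l==i\]/P[(l==i)\&(m0>0)]/; s/m=m.astype(np.uint8);/m0=m;m=m.astype(np.uint8);/; s/'grey')/'grey') if 0 else 0/" m.py; python3 m.py
```

```text
scene0 table z 0.0007868114552859184
wood [487.  -18.4] [199.7 130.7] 84.8 z [0.0309 0.0475 0.0593] 3284 px [297 210  86  65]
lips [430.9  -3.9] [176.2  15.6] 85.6 z [0.051  0.0548 0.0583] 258 px [323 212  60  27]
lips [542.8 -22.8] [195.1  16.2] 85.3 z [0.051  0.0544 0.0583] 358 px [297 239  69  32]
rib [485.7 -17. ] [12.3 59.9] 86.7 z [0.0653 0.0753 0.0803] 124 px [335 225  13  20]
mat [683.2 -19.4] [207.4 101.6] 82.7 z [0.0023 0.0067 0.0105] 2715 px [269 276  87  65]
blue [ 443.7 -273.2] [199.2 129.6] 80.2 z [0.013  0.0353 0.0569] 1712 px [224 173  80  65]
blue [407.1 479. ] [193.6 131.5] 79.7 z [0.0131 0.0386 0.0566] 2228 px [487 241  89  77]
purple [278.6 206.4] [166.  131.4] 88.5 z [0.0129 0.0381 0.0567] 1339 px [405 184  61  57]
pink [ 531.8 -576.3] [130.7 204.9] 4.6 z [0.0121 0.0347 0.0562] 1885 px [116 169  84  56]
remote [ 731.8 -204.4] [65.7 34.2] 86.6 z [0.0106 0.0153 0.0203] 268 px [226 287  28  20]
side0 table z -0.0002398758964334835
wood [485.2 -26.9] [201.4 132.2] 85.0 z [0.0269 0.046  0.0631] 2538 px [271 212  73  62]
lips [540.7 -31.8] [197.2  16.9] 85.5 z [0.0505 
[... 315 characters left out ...]
24.6] [ 7.7 73.4] 84.9 z [-0.0002  0.0039  0.0095] 60 px [319 259  24  13]
blue [403.1 474.7] [209.8 126.6] 78.9 z [0.013  0.0508 0.0556] 397 px [178 160  50  29]
blue [382.5 377.7] [ 20.5 119.7] 75.9 z [0.0109 0.024  0.0506] 212 px [189 189  39  15]
blue [ 439.8 -280.5] [200.3 129.7] 80.0 z [0.0135 0.044  0.0558] 1446 px [311 263  83  79]
purple [330.8 208.9] [194.2  14.9] 88.3 z [0.0383 0.0524 0.0563] 229 px [203 202  32  36]
purple [222.8 216.7] [202.1  44. ] 79.9 z [0.0264 0.0527 0.0563] 242 px [169 216  33  38]
pink [ 529.6 -581.9] [132.3 198.4] 4.8 z [0.0135 0.0381 0.0553] 3428 px [416 315 111  98]
remote [ 727.2 -208.2] [53.9 27.5] 86.1 z [0.011  0.0138 0.0172] 88 px [401 238  15  14]
```

```bash
python3 - <<'E'
from h import *
import cv2
for n,b in(('scene0',(280,190,140,110)),('side0',(250,180,120,110))):
    d=load(n);x,y,w,h=b
    cv2.imwrite('pics/%s_z.png'%n,cv2.resize(d['img'][y:y+h,x:x+w,::-1],None,fx=5,fy=5,interpolation=cv2.INTER_CUBIC))
E
```

```text
(no output)
```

View pics/scene0_z.png

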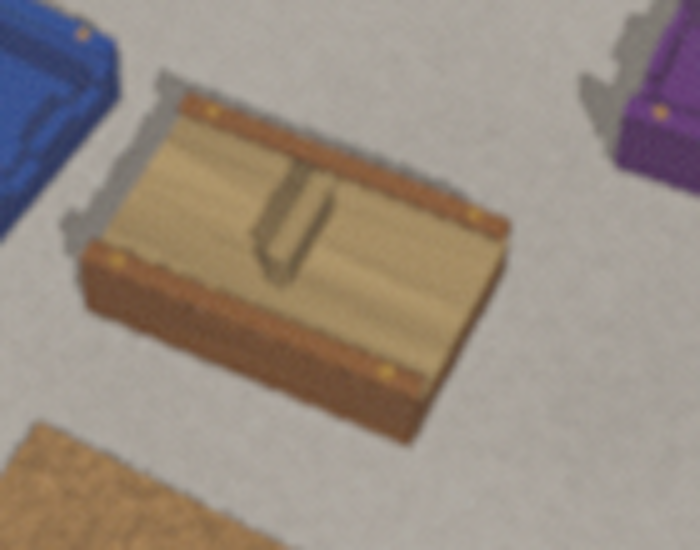

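View pics/side0_z.png

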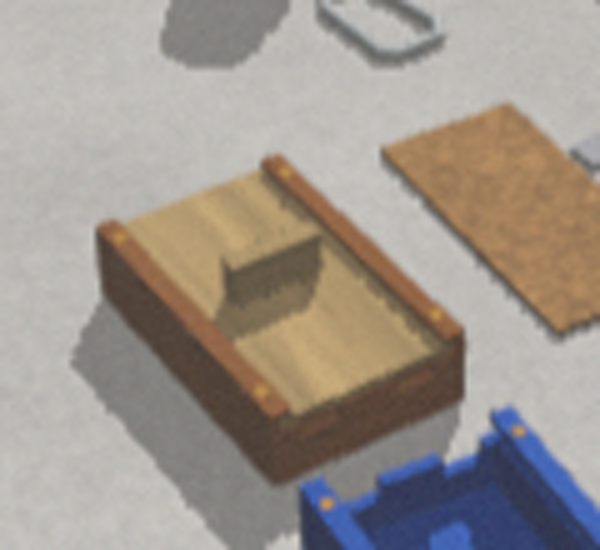

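```bash
cat >> h.py <<'E'
from scipy.spatial.transform import Rotation as Ro
def plan(p,yaw=None,n=1):
    """yaw: deg of tool y axis, tool down. prints shares; one call reaches <=0.25m per axis"""
    s=bot.observe();R0=np.array(s['eef_rot']);p0=np.array(s['tcp_pos'])
    y=R0[:2,1]; 
    if yaw is None: yaw=np.degrees(np.arctan2(y[1],y[0]))
    a=np.radians(yaw);Y=np.array([np.cos(a),np.sin(a),0]);Z=np.array([0,0,-1.]);X=np.cross(Y,Z)
    rv=Ro.from_matrix(R0.T@np.c_[X,Y,Z]).as_rotvec()/0.5
    d=R0.T@(np.array(p)-p0)/0.25
    print('t',round(s['clock'],2),'p0',p0.round(4),'yaw0',np.degrees(np.arctan2(y[1],y[0])).round(2),'F',s['force'].round(1),'w',round(s['width'],4))
    print('linear',d.round(4),'rot',rv.round(3),'dist',np.linalg.norm(d)*.25,'rows',np.linalg.norm(d)*.25/.0417)
E
python3 -c "
from h import *
plan([.486,-.022,.16],85.3)"
```

```text
t 0.15 p0 [0.2683 0.5364 0.2218] yaw0 63.42 F [ 0.7 -0.4  0. ] w 0.088
linear [-1.7782 -1.6078  0.2493] rot [-0.003 -0.001 -0.764] dist 0.6025508506056465 rows 14.449660685986727
```

Request:
carry_out --linear '[[-0.89,-0.8,0.12],[-0.89,-0.8,0.12],[-0.89,-0.8,0.12],[-0.89,-0.8,0.12],[-0.89,-0.8,0.12],[-0.89,-0.8,0.12],[-0.89,-0.8,0.12],[-0.89,-0.8,0.12]]' --delta_rot '[[0,0,0],[0,0,0],[0,0,0],[0,0,0],[0,0,0],[0,0,0],[0,0,0],[0,0,0]]' --hand 1

```text
clock: 0.82
tcp_pos: [0.3792, 0.2536, 0.1919]
eef_rot: [[-0.892, 0.452, 0.0], [0.452, 0.892, -0.003], [-0.001, -0.002, -1.0]]
force: [-0.8, -0.5, -0.2]
width: 0.0877
```

Request:
carry_out --linear '[[-0.89,-0.8,0.12],[-0.89,-0.8,0.12],[-0.89,-0.8,0.12],[-0.89,-0.8,0.12],[-0.89,-0.8,0.12],[-0.89,-0.8,0.12],[-0.89,-0.8,0.12],[-0.89,-0.8,0.12]]' --delta_rot '[[0,0,-0.76],[0,0,-0.76],[0,0,-0.76],[0,0,-0.76],[0,0,-0.76],[0,0,-0.76],[0,0,-0.76],[0,0,-0.76]]'

```text
clock: 1.48
tcp_pos: [0.488, -0.023, 0.1619]
eef_rot: [[-0.996, 0.085, -0.0], [0.085, 0.996, -0.001], [0.0, -0.001, -1.0]]
force: [0.4, 0.4, -0.4]
width: 0.088
```

```bash
python3 -c "
from h import *
d=snap('wrist','w1')
plan([.486,-.022,.07],85.3)"
```

```text
t 1.53 p0 [ 0.4887 -0.0262  0.1609] yaw0 84.94 F [-1.4 -2.5 -1. ] w 0.0878
linear [0.0118 0.0169 0.3637] rot [-0.006 -0.002 -0.013] dist 0.09107223944440496 rows 2.183986557419783
```

View pics/w1.png

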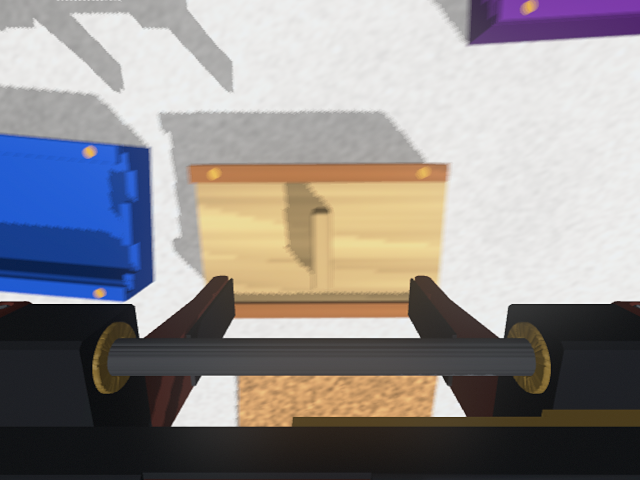

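The wrist view shows the box squarely between the jaws, with the near lip from (191,164) to (448,163). The rib top runs down from about (321,208). I'll locate both.

```bash
python3 -c "
from h import *
d=load('w1')
Pl=onplane(d,[(190,164),(448,163),(194,181),(446,180),(233,317),(410,317)],.054);print(Pl.round(4))
v=Pl[1]-Pl[0];print('ang',np.degrees(np.arctan2(v[1],v[0])),np.linalg.norm(v))
print(onplane(d,[(313,209),(330,209),(312,285),(333,285)],.076).round(4))
P=cloud(d);m=(P[...,2]>.066)&(P[...,2]<.085)&(d['z']>0)
m[300:]=0
q=P[m];print(len(q),cv2.minAreaRect((q[:,:2]*1000).astype(np.float32)),np.percentile(q[:,2],[5,50,95]))
m=(P[...,2]>.049)&(P[...,2]<.058)&(d['z']>0);m[300:]=0;m[:, 480:]=0;m[:,:175]=0
q=P[m];print(len(q),cv2.minAreaRect((q[:,:2]*1000).astype(np.float32)),np.percentile(q[:,2],[5,50,95]))
"
```

```text
[[ 0.4164 -0.1172  0.054 ]
 [ 0.4321  0.0774  0.054 ]
 [ 0.4292 -0.1164  0.054 ]
 [ 0.4447  0.076   0.054 ]
 [ 0.544  -0.1032  0.054 ]
 [ 0.5565  0.0461  0.054 ]]
ang 85.38531451627391 0.1952806735017955
[[ 0.4554 -0.0267  0.076 ]
 [ 0.4564 -0.0145  0.076 ]
 [ 0.5129 -0.0326  0.076 ]
 [ 0.5142 -0.0167  0.076 ]]
1453 ((487.1758728027344, -20.74970245361328), (14.010297775268555, 59.77537155151367), 85.86927032470703) [0.07315718 0.07478552 0.0759538 ]
4895 ((441.2735595703125, -19.383377075195312), (200.23582458496094, 35.58188247680664), 85.48450469970703) [0.05172877 0.05293281 0.05413855]
```

```bash
python3 -c "
from h import *
plan([.487,-.0207,.0515],85.4)"
```

```text
t 1.53 p0 [ 0.4887 -0.0262  0.1609] yaw0 84.94 F [-1.4 -2.5 -1. ] w 0.0878
linear [0.0082 0.0227 0.4377] rot [-0.006 -0.002 -0.016] dist 0.10958690483376682 rows 2.627983329346926
```

Request:
carry_out --linear '[[0.006,0.02,0.15],[0.006,0.02,0.3],[0.006,0.02,0.4],[0.006,0.02,0.4]]' --delta_rot '[[0,0,-0.015],[0,0,-0.015],[0,0,-0.015],[0,0,-0.015]]'

```text
clock: 1.87
tcp_pos: [0.4826, -0.0142, 0.0559]
eef_rot: [[-0.997, 0.076, -0.011], [0.076, 0.997, 0.001], [0.011, 0.001, -1.0]]
force: [-0.2, -0.6, -0.2]
width: 0.0875
```

```bash
python3 -c "
from h import *
d=snap('wrist','w2')
plan([.487,-.0207,.0515],85.4)"
```

```text
t 1.92 p0 [ 0.4842 -0.0143  0.0595] yaw0 85.64 F [-0.8  0.9  0. ] w 0.0877
linear [-0.0132 -0.0245  0.032 ] rot [ 0.001 -0.014  0.008] dist 0.010614942433816664 rows 0.25455497443205427
```

View pics/w2.png

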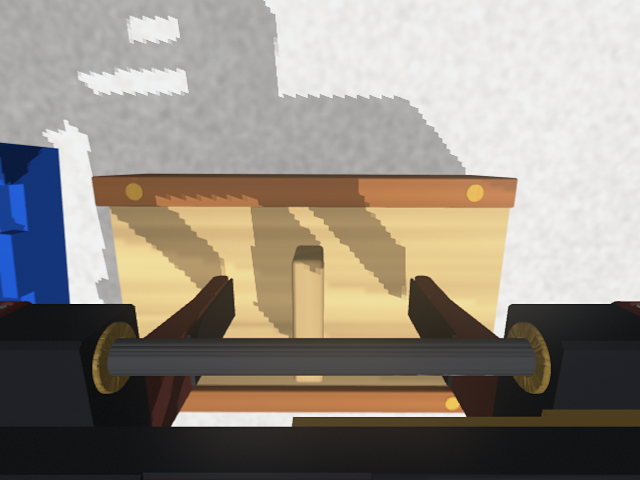

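The rib (columns 293–323) sits about 13 px left of the jaw centre. I'll correct that, lower and close.

Request:
carry_out --linear '[[-0.012,-0.025,0.03],[-0.012,-0.025,0.03],[-0.012,-0.025,0.03]]' --delta_rot '[[0,-0.014,0.008],[0,-0.014,0.008],[0,-0.014,0.008]]'

```text
clock: 2.17
tcp_pos: [0.49, -0.0218, 0.057]
eef_rot: [[-0.997, 0.081, 0.01], [0.081, 0.997, -0.001], [-0.01, -0.0, -1.0]]
force: [0.6, 0.9, -1.0]
width: 0.0879
```

```bash
python3 -c "
from h import *
plan([.487,-.0207,.0515],85.4);print(bot.observe()['eef_rot'])"
```

```text
t 2.17 p0 [ 0.49   -0.0218  0.057 ] yaw0 85.38 F [ 0.6  0.9 -1. ] w 0.0879
linear [0.0124 0.0035 0.0217] rot [-0.     0.02  -0.001] dist 0.006311564666628934 rows 0.1513564668256339
[[-9.96699666e-01  8.05812434e-02  9.82034420e-03]
 [ 8.05764108e-02  9.96748040e-01 -8.87409172e-04]
 [-9.85991737e-03 -9.31923360e-05 -9.99951385e-01]]
```

Request:
carry_out --linear '[[0.008,0,0.02],[0.008,0,0.02],[0.008,0,0.02]]' --delta_rot '[[0,0.014,0],[0,0.014,0],[0,0.014,0]]'

```text
clock: 2.42
tcp_pos: [0.4871, -0.0213, 0.0505]
eef_rot: [[-0.997, 0.08, 0.0], [0.08, 0.997, 0.0], [-0.0, 0.0, -1.0]]
force: [-0.5, -0.5, 0.7]
width: 0.0879
```

```bash
python3 -c "
from h import *
plan([.487,-.0207,.0515],85.4);print(bot.observe()['eef_rot'])"
```

```text
t 2.42 p0 [ 0.4871 -0.0213  0.0505] yaw0 85.4 F [-0.5 -0.5  0.7] w 0.0879
linear [ 0.0005  0.0025 -0.0041] rot [0.    0.001 0.   ] dist 0.0012132435207860646 rows 0.029094568843790518
[[-9.96780703e-01  8.01753546e-02  3.76375635e-04]
 [ 8.01753660e-02  9.96780774e-01  1.52179887e-05]
 [-3.73943889e-04  4.53450518e-05 -9.99999929e-01]]
```

Positioned well. Closing on the rib.

Request:
carry_out --linear '[[0,0,0],[0,0,0],[0,0,0],[0,0,0],[0,0,0],[0,0,0]]' --delta_rot '[[0,0,0],[0,0,0],[0,0,0],[0,0,0],[0,0,0],[0,0,0]]' --hand -1

```text
clock: 2.92
tcp_pos: [0.487, -0.0214, 0.0501]
eef_rot: [[-0.997, 0.08, 0.0], [0.08, 0.997, 0.0], [-0.0, 0.0, -1.0]]
force: [-0.2, -0.8, -0.0]
width: 0.0512
```

Request:
carry_out --linear '[[0,0,0],[0,0,0],[0,0,0],[0,0,0],[0,0,0],[0,0,0]]' --delta_rot '[[0,0,0],[0,0,0],[0,0,0],[0,0,0],[0,0,0],[0,0,0]]'

```text
clock: 3.42
tcp_pos: [0.487, -0.0213, 0.0501]
eef_rot: [[-0.997, 0.08, 0.0], [0.08, 0.997, 0.0], [-0.0, 0.0, -1.0]]
force: [0.9, 1.0, -0.6]
width: 0.0139
```

Rib gripped (13.9 mm). Now I'll ease up 1 mm within the play and feel towards +y.

Request:
carry_out --linear '[[0,0.01,-0.004],[0,0.02,-0.004],[0,0.03,-0.004],[0,0.04,-0.004],[0,0.05,-0.004],[0,0.06,-0.004]]' --delta_rot '[[0,0,0],[0,0,0],[0,0,0],[0,0,0],[0,0,0],[0,0,0]]'

```text
clock: 3.92
tcp_pos: [0.4881, -0.0061, 0.0509]
eef_rot: [[-0.997, 0.08, -0.0], [0.08, 0.997, 0.0], [0.0, 0.0, -1.0]]
force: [-0.7, -0.4, -2.9]
width: 0.014
```

15 mm of travel with no resistance, so +y is the free end.

Request:
carry_out --linear '[[0,0.05,0],[0,0.1,0],[0,0.15,0],[0,0.2,0],[0,0.25,0],[0,0.25,0]]' --delta_rot '[[0,0,0],[0,0,0],[0,0,0],[0,0,0],[0,0,0],[0,0,0]]'

```text
clock: 4.42
tcp_pos: [0.4931, 0.0578, 0.051]
eef_rot: [[-0.997, 0.078, -0.0], [0.078, 0.997, 0.001], [0.0, 0.001, -1.0]]
force: [0.2, 0.7, -3.3]
width: 0.0139
```

```bash
python3 -c "
from h import *
s=bot.observe();print(s['force'],s['ft_torque'],s['tcp_pos'])
d=snap('side','s2')
cv2.imwrite('pics/s2z.png',cv2.resize(d['img'][160:320,180:400,::-1],None,fx=3.5,fy=3.5))"
```

```text
[ 0.23295861  0.67866547 -3.27379752] [-0.00108102 -0.01111369 -0.00219243] [0.49314256 0.05782239 0.05104932]
```

View pics/s2z.png

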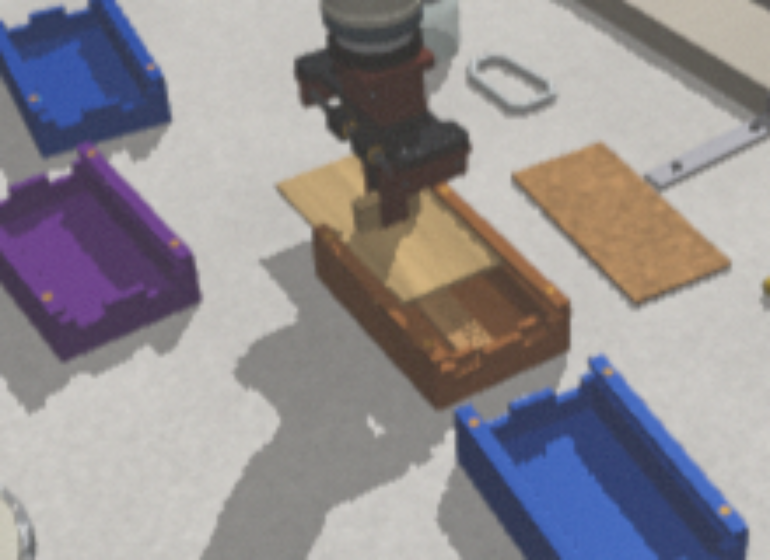

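Lid is sliding freely and the comb is showing in the box. Continuing until clear.

Request:
carry_out --linear '[[0,0.07,0],[0,0.15,0],[0,0.23,0],[0,0.31,0],[0,0.39,0],[0,0.47,0],[0,0.56,0],[0,0.56,0]]' --delta_rot '[[0,0,0],[0,0,0],[0,0,0],[0,0,0],[0,0,0],[0,0,0],[0,0,0],[0,0,0]]'

```text
clock: 5.13
tcp_pos: [0.5045, 0.198, 0.0511]
eef_rot: [[-0.997, 0.078, 0.0], [0.078, 0.997, 0.002], [-0.0, 0.002, -1.0]]
force: [0.6, -0.1, -3.7]
width: 0.0138
```

Request:
carry_out --linear '[[0,0.02,0],[0,0.02,0]]' --delta_rot '[[0,0,0],[0,0,0]]'

```text
clock: 5.3
tcp_pos: [0.5048, 0.2003, 0.051]
eef_rot: [[-0.997, 0.08, -0.0], [0.08, 0.997, -0.0], [0.0, -0.0, -1.0]]
force: [0.1, 0.3, -2.4]
width: 0.0143
```

```bash
python3 -c "
from h import *
s=bot.observe();print(s['force'],s['ft_torque'],s['tcp_pos'])
d=snap('side','s3')
cv2.imwrite('pics/s3z.png',cv2.resize(d['img'][140:300,180:400,::-1],None,fx=3.5,fy=3.5))"
```

```text
[ 0.09330152  0.25787742 -2.39930512] [ 0.02364707  0.00025165 -0.07155319] [0.50481582 0.20026039 0.05097161]
```

View pics/s3z.png

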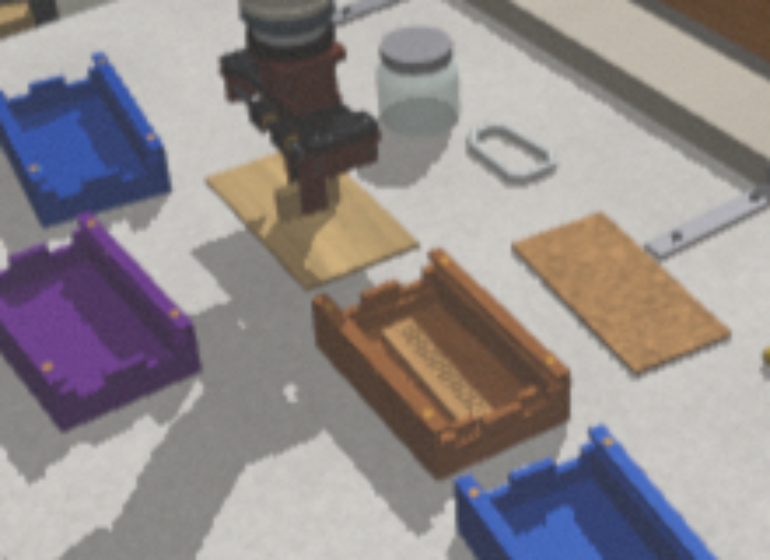

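Lid fully clear. Lowering it to the ledge.

Request:
carry_out --linear '[[0,0,0.03],[0,0,0.06],[0,0,0.09],[0,0,0.11],[0,0,0.117],[0,0,0.12],[0,0,0.122],[0,0,0.123]]' --delta_rot '[[0,0,0],[0,0,0],[0,0,0],[0,0,0],[0,0,0],[0,0,0],[0,0,0],[0,0,0]]'

```text
clock: 6.02
tcp_pos: [0.505, 0.2005, 0.0205]
eef_rot: [[-0.997, 0.08, 0.0], [0.08, 0.997, 0.0], [-0.0, 0.0, -1.0]]
force: [0.6, -0.1, -3.2]
width: 0.014
```

Request:
carry_out --linear '[[0,0,0.001],[0,0,0.001]]' --delta_rot '[[0,0,0],[0,0,0]]'

```text
clock: 6.18
tcp_pos: [0.505, 0.2005, 0.0204]
eef_rot: [[-0.997, 0.08, 0.0], [0.08, 0.997, 0.0], [-0.0, 0.0, -1.0]]
force: [0.0, 0.7, -2.4]
width: 0.0135
```

Force is still near the lid's weight, so I'll go slightly lower until it touches.

Request:
carry_out --linear '[[0,0,0.002],[0,0,0.004],[0,0,0.004]]' --delta_rot '[[0,0,0],[0,0,0],[0,0,0]]'

```text
clock: 6.43
tcp_pos: [0.505, 0.2005, 0.0201]
eef_rot: [[-0.997, 0.08, 0.001], [0.08, 0.997, 0.0], [-0.001, 0.0, -1.0]]
force: [-2.5, -0.9, 5.0]
width: 0.0141
```

Contact at +5 N. Releasing now. The time budget is ample, so I'll open fully before lifting.

Request:
carry_out --linear '[[0,0,0],[0,0,0],[0,0,0],[0,0,0],[0,0,0],[0,0,0],[0,0,0],[0,0,0]]' --delta_rot '[[0,0,0],[0,0,0],[0,0,0],[0,0,0],[0,0,0],[0,0,0],[0,0,0],[0,0,0]]' --hand 0.4

```text
clock: 7.1
tcp_pos: [0.5048, 0.2004, 0.0191]
eef_rot: [[-0.997, 0.08, -0.0], [0.08, 0.997, 0.0], [0.0, 0.0, -1.0]]
force: [-0.9, -0.9, -0.0]
width: 0.061
```

Request:
carry_out --linear '[[0,0,-0.1],[0,0,-0.2],[0,0,-0.35],[0,0,-0.5],[0,0,-0.6],[0,0,-0.6]]' --delta_rot '[[0,0,0],[0,0,0],[0,0,0],[0,0,0],[0,0,0],[0,0,0]]'

```text
clock: 7.6
tcp_pos: [0.5072, 0.2012, 0.1767]
eef_rot: [[-0.997, 0.08, 0.011], [0.08, 0.997, 0.004], [-0.01, 0.004, -1.0]]
force: [-0.1, -0.0, -0.0]
width: 0.0617
```

```bash
python3 -c "
from h import *
s=bot.observe();print(s['clock'],s['force'],s['tcp_pos'],s['width'])
for n in ('side','scene'):
  d=snap(n,n+'4')
  b=(180,140) if n=='side' else (270,180)
  cv2.imwrite('pics/%s4z.png'%n,cv2.resize(d['img'][b[1]:b[1]+160,b[0]:b[0]+220,::-1],None,fx=3.5,fy=3.5))"
```

```text
7.6 [-0.09157544 -0.0289574  -0.03220505] [0.50716185 0.20119175 0.17674868] 0.06168840124054925
```

View pics/side4z.png

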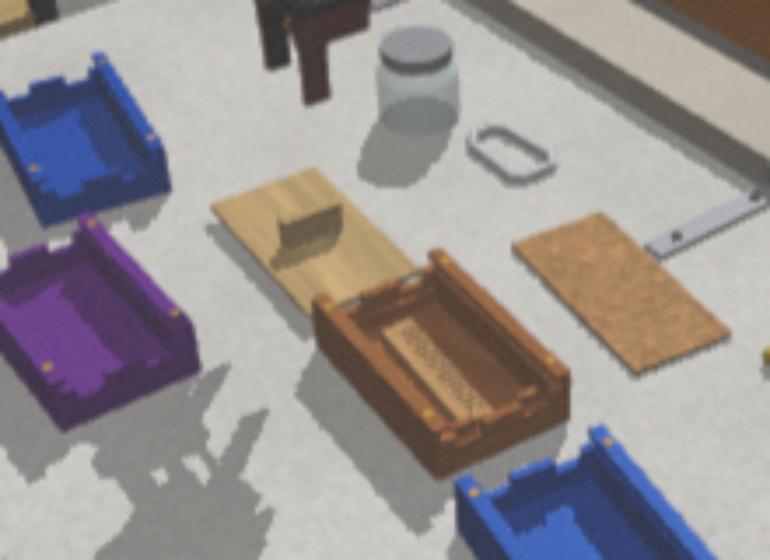

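View pics/scene4z.png

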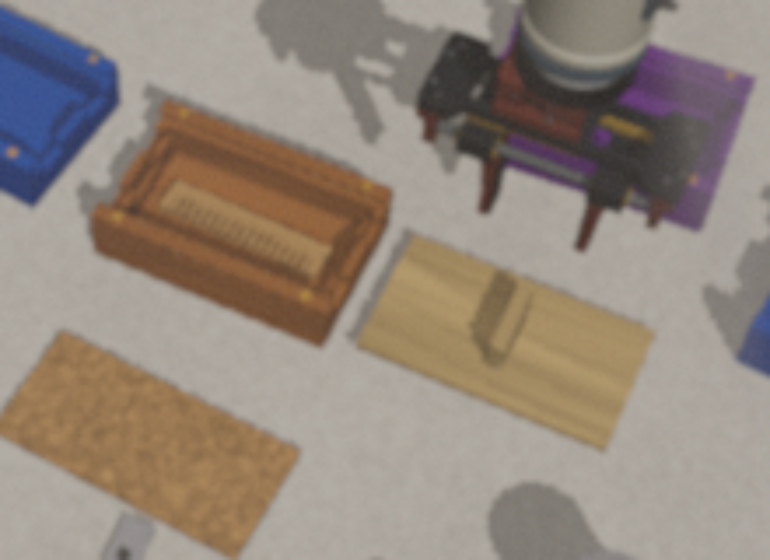

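The lid lies flat on the ledge clear of the box. The comb is visible in the box, roughly along its length. Now I'll move above the box and turn the wrist by 90°.

Request:
carry_out --linear '[[0,-0.15,0],[0,-0.3,0],[0,-0.45,0],[0,-0.6,0],[0,-0.75,0],[0,-0.89,0],[0,-0.89,0]]' --delta_rot '[[0,0,0.2],[0,0,0.4],[0,0,0.6],[0,0,0.8],[0,0,1],[0,0,1],[0,0,1]]'

```text
clock: 8.28
tcp_pos: [0.4855, -0.0265, 0.1667]
eef_rot: [[-0.833, 0.553, -0.004], [0.553, 0.833, -0.002], [0.002, -0.004, -1.0]]
force: [0.0, 0.0, -0.5]
width: 0.0615
```

Request:
carry_out --linear '[[0,0,0],[0,0,0],[0,0,0],[0,0,0]]' --delta_rot '[[0,0,0.25],[0,0,0.5],[0,0,0.75],[0,0,1]]'

```text
clock: 8.62
tcp_pos: [0.4862, -0.0209, 0.1668]
eef_rot: [[-0.466, 0.885, -0.003], [0.885, 0.466, 0.001], [0.002, -0.003, -1.0]]
force: [-0.6, 0.7, 0.1]
width: 0.0615
```

Request:
carry_out --linear '[[0,0,0],[0,0,0],[0,0,0],[0,0,0]]' --delta_rot '[[0,0,0.25],[0,0,0.5],[0,0,0.75],[0,0,1]]'

```text
clock: 8.95
tcp_pos: [0.4862, -0.0207, 0.1669]
eef_rot: [[0.015, 1.0, -0.003], [1.0, -0.015, 0.001], [0.001, -0.003, -1.0]]
force: [0.1, -0.3, 0.0]
width: 0.0614
```

Request:
carry_out --linear '[[0,0,0],[0,0,0],[0,0,0],[0,0,0]]' --delta_rot '[[0,0,0.14],[0,0,0.14],[0,0,0.14],[0,0,0.14]]'

```text
clock: 9.28
tcp_pos: [0.4866, -0.021, 0.168]
eef_rot: [[0.077, 0.997, -0.002], [0.997, -0.077, 0.0], [0.0, -0.002, -1.0]]
force: [-0.2, 0.1, 0.9]
width: 0.0615
```

```bash
python3 -c "
from h import *
d=snap('wrist','w5')
plan([.488,-.02,.1],-4.6)"
```

```text
t 9.33 p0 [ 0.4867 -0.0211  0.1683] yaw0 -4.43 F [-0.7 -0.1  0.3] w 0.0618
linear [0.0049 0.0052 0.2734] rot [-0.003 -0.     0.006] dist 0.06837157912110854 rows 1.6396062139354566
```

View pics/w5.png

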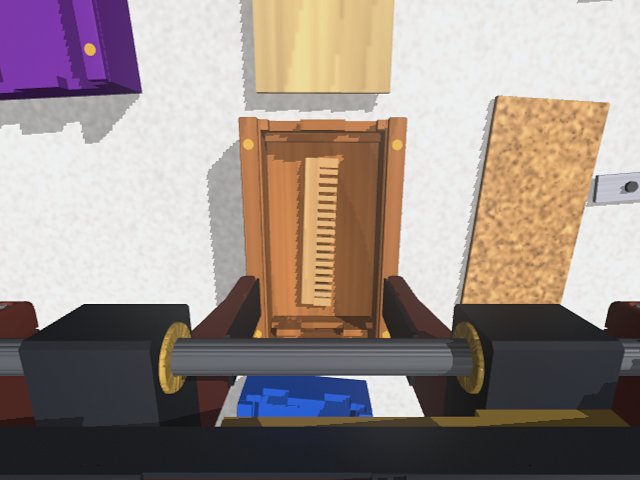

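The comb is fully visible: corners about (306,158), (340,158), (332,306) and (300,305), spine on the left and teeth on the right. The mat is also visible at right.

```bash
python3 -c "
from h import *
d=load('w5')
q=onplane(d,[(306.5,157.5),(340.5,158),(332,306),(300,304.5)],.016);print(q.round(4),q.mean(0))
for a,b in((0,1),(1,2),(0,3)): print(np.linalg.norm(q[a]-q[b]))
v=(q[0]+q[1]-q[2]-q[3]);print(np.degrees(np.arctan2(v[1],v[0])))
print('box lips',onplane(d,[(239,118),(409,118)],.054).round(4))
print('mat',onplane(d,[(496,97),(609,104),(460,304)],.006).round(4))
P=cloud(d);m=(P[...,2]>.012)&(P[...,2]<.02);m[:150]=0;m[312:]=0;m[:,:285]=0;m[:,355:]=0
print(cv2.minAreaRect((P[m][:,:2]*1000).astype(np.float32)),np.median(P[m],0))
for n in('scene4','side4'):
  d=load(n);P=cloud(d);h=cv2.cvtColor(d['img'],cv2.COLOR_RGB2HSV)
  m=(h[...,0]>5)&(h[...,0]<24)&(h[...,1]>60)&(d['z']>0)&(P[...,2]>.002)&(P[...,2]<.012)&(abs(P[...,0]-.683)<.1)&(abs(P[...,1]+.022)<.14)
  print(n,'mat',cv2.minAreaRect((P[m][:,:2]*1000).astype(np.float32)),P[m].mean(0))
  m=(h[...,0]>5)&(h[...,0]<30)&(h[...,1]>40)&(d['z']>0)&(P[...,2]>.009)&(P[...,2]<.022)&(abs(P[...,0]-.505)<.09)&(P[...,1]>.1)&(P[...,1]<.34)
  print(n,'lid',cv2.minAreaRect((P[m][:,:2]*1000).astype(np.float32)),P[m].mean(0),np.linalg.lstsq(np.c_[P[m][:,:2],np.ones(m.sum())],P[m][:,2],rcond=None)[0])
"
```

```text
[[ 0.4791  0.0479  0.016 ]
 [ 0.5088  0.0452  0.016 ]
 [ 0.4919 -0.0939  0.016 ]
 [ 0.4609 -0.09    0.016 ]] [ 0.48518063 -0.02271772  0.016     ]
0.029837519654884733
0.14012170588854345
0.13906675448931138
82.758486638903
box lips [[0.4326 0.0799 0.054 ]
 [0.5599 0.0702 0.054 ]]
mat [[ 0.6472  0.0862  0.006 ]
 [ 0.7456  0.073   0.006 ]
 [ 0.6204 -0.1058  0.006 ]]
((483.92071533203125, -22.981918334960938), (140.461181640625, 29.991098403930664), 83.31998443603516) [ 0.48245662 -0.01849824  0.01489153]
scene4 mat ((682.7606201171875, -21.388877868652344), (210.19664001464844, 101.53962707519531), 82.29434204101562) [ 0.68462316 -0.01867815  0.0067688 ]
scene4 lid ((502.1348571777344, 201.04388427734375), (202.32241821289062, 119.92216491699219), 85.97335815429688) [0.50648556 0.20402943 0.01661771] [0.00110141 0.000738   0.01590929]
side4 mat ((682.1321411132812, -23.676956176757812), (216.10546875, 102.4720687866211), 82.24534606933594) [ 0.67999621 -0.02951179  0.00554246]
side4 lid ((503.60699462890625, 199.33770751953125), (206.3856964111328, 115.98892211914062), 85.29867553710938) [0.50050561 0.19497152 0.01530972] [-0.00063338 -0.00053843  0.01573171]
```

```bash
python3 -c "
from h import *
plan([.4847,-.0228,.08],-7.0)"
```

```text
t 9.33 p0 [ 0.4867 -0.0211  0.1683] yaw0 -4.43 F [-0.7 -0.1  0.3] w 0.0618
linear [-0.0073 -0.007   0.3534] rot [-0.003 -0.     0.09 ] dist 0.08838832433483283 rows 2.1196240847681733
```

Request:
carry_out --linear '[[-0.007,-0.007,0.1],[-0.007,-0.007,0.2],[-0.007,-0.007,0.3],[-0.007,-0.007,0.35],[-0.007,-0.007,0.35],[-0.007,-0.007,0.35]]' --delta_rot '[[0,0,0.09],[0,0,0.09],[0,0,0.09],[0,0,0.09],[0,0,0.09],[0,0,0.09]]' --hand 0.14

```text
clock: 9.83
tcp_pos: [0.4848, -0.0229, 0.0816]
eef_rot: [[0.124, 0.992, -0.001], [0.992, -0.124, 0.0], [0.0, -0.001, -1.0]]
force: [-0.2, 0.1, 0.3]
width: 0.0502
```

```bash
python3 -c "
from h import *
d=snap('wrist','w6')
plan([.4847,-.0228,.0105],-7.0)"
```

```text
t 9.88 p0 [ 0.4856 -0.023   0.0828] yaw0 -7.11 F [ 0.1 -0.2  1.6] w 0.0504
linear [ 0.0004 -0.004   0.2893] rot [ 0.003 -0.    -0.004] dist 0.07233874045321505 rows 1.7347419772953248
```

View pics/w6.png

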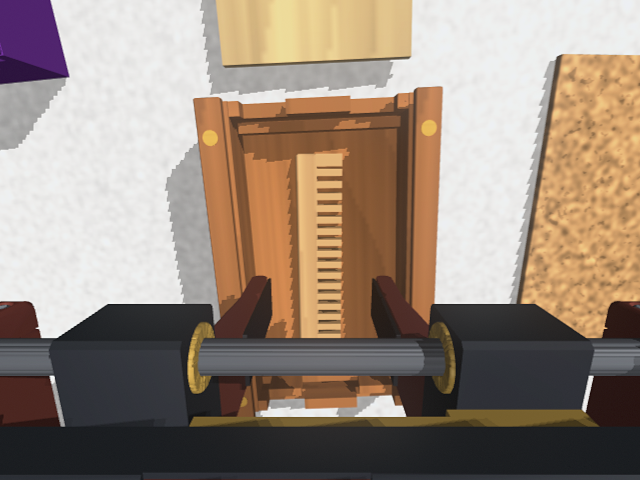

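The comb (columns 297–343) is parallel to and centred between the jaws. Descending.

Request:
carry_out --linear '[[0,-0.002,0.08],[0,-0.002,0.16],[0,-0.002,0.22],[0,-0.002,0.25],[0,-0.002,0.26],[0,-0.002,0.26]]' --delta_rot '[[0,0,0],[0,0,0],[0,0,0],[0,0,0],[0,0,0],[0,0,0]]'

```text
clock: 10.38
tcp_pos: [0.4851, -0.023, 0.0175]
eef_rot: [[0.124, 0.992, 0.001], [0.992, -0.124, -0.0], [0.0, 0.001, -1.0]]
force: [-0.9, -0.2, 0.5]
width: 0.0503
```

Request:
carry_out --linear '[[0,0,0.01],[0,0,0.02],[0,0,0.027],[0,0,0.027]]' --delta_rot '[[0,0,0],[0,0,0],[0,0,0],[0,0,0]]'

```text
clock: 10.72
tcp_pos: [0.4846, -0.0229, 0.01]
eef_rot: [[0.124, 0.992, 0.0], [0.992, -0.124, -0.0], [0.0, 0.0, -1.0]]
force: [-0.2, -0.1, -0.6]
width: 0.0499
```

Request:
carry_out --linear '[[0,0,0],[0,0,0],[0,0,0],[0,0,0],[0,0,0],[0,0,0],[0,0,0],[0,0,0]]' --delta_rot '[[0,0,0],[0,0,0],[0,0,0],[0,0,0],[0,0,0],[0,0,0],[0,0,0],[0,0,0]]' --hand -1

```text
clock: 11.38
tcp_pos: [0.4846, -0.0229, 0.01]
eef_rot: [[0.124, 0.992, 0.0], [0.992, -0.124, -0.0], [0.0, 0.0, -1.0]]
force: [-0.4, 0.5, 1.7]
width: 0.0294
```

Request:
carry_out --linear '[[0,0,-0.02],[0,0,-0.06],[0,0,-0.12],[0,0,-0.18],[0,0,-0.25],[0,0,-0.32],[0,0,-0.4],[0,0,-0.4]]' --delta_rot '[[0,0,0],[0,0,0],[0,0,0],[0,0,0],[0,0,0],[0,0,0],[0,0,0],[0,0,0]]'

```text
clock: 12.05
tcp_pos: [0.4867, -0.0232, 0.1153]
eef_rot: [[0.124, 0.992, 0.008], [0.992, -0.124, -0.001], [0.0, 0.008, -1.0]]
force: [0.8, -0.6, 0.5]
width: 0.0296
```

```bash
python3 -c "
from h import *
d=snap('wrist','w7')
plan([.6825,-.0225,.1],-7.7)"
```

```text
t 12.1 p0 [ 0.4861 -0.0231  0.1129] yaw0 -7.13 F [ 0.5 -0.5 -1.7] w 0.0292
linear [0.0999 0.779  0.0558] rot [ 0.011 -0.     0.02 ] dist 0.1968301879973459 rows 4.720148393221724
```

View pics/w7.png

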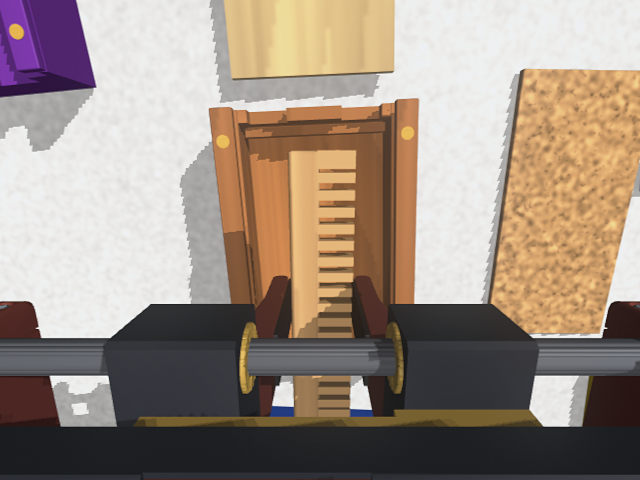

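The comb is held level, clear of the box. Carrying it to the mat.

Request:
carry_out --linear '[[0.01,0.08,0],[0.03,0.2,0],[0.045,0.34,0],[0.06,0.48,0],[0.08,0.6,0],[0.09,0.7,0],[0.1,0.78,0],[0.1,0.785,0]]' --delta_rot '[[0,0,0.02],[0,0,0.02],[0,0,0.02],[0,0,0.02],[0,0,0.02],[0,0,0.02],[0,0,0.02],[0,0,0.02]]'

```text
clock: 12.77
tcp_pos: [0.6839, -0.0224, 0.1063]
eef_rot: [[0.134, 0.991, -0.003], [0.991, -0.134, 0.0], [-0.0, -0.003, -1.0]]
force: [-0.4, -0.2, -0.3]
width: 0.0293
```

Request:
carry_out --linear '[[0,0,0.06],[0,0,0.13],[0,0,0.2],[0,0,0.26],[0,0,0.3],[0,0,0.32],[0,0,0.32]]' --delta_rot '[[0,0,0],[0,0,0],[0,0,0],[0,0,0],[0,0,0],[0,0,0],[0,0,0]]'

```text
clock: 13.35
tcp_pos: [0.681, -0.0224, 0.0279]
eef_rot: [[0.134, 0.991, -0.003], [0.991, -0.134, 0.0], [-0.0, -0.003, -1.0]]
force: [-1.0, -0.6, -1.4]
width: 0.0293
```

```bash
python3 -c "
from h import *
d=snap('wrist','w8')
plan([.6825,-.0225,.01],-7.7)
d=snap('side','s8')
cv2.imwrite('pics/s8z.png',cv2.resize(d['img'][140:300,230:450,::-1],None,fx=3.5,fy=3.5))"
```

```text
t 13.4 p0 [ 0.6818 -0.0225  0.0295] yaw0 -7.71 F [-0.2 -0.1 -0.3] w 0.0292
linear [0.0003 0.0027 0.0778] rot [-0.002  0.    -0.   ] dist 0.019462372632935612 rows 0.4667235643389835
```

View pics/w8.png

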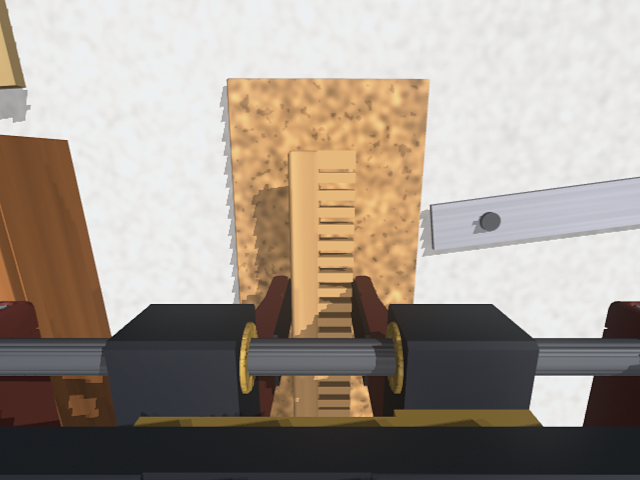

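View pics/s8z.png

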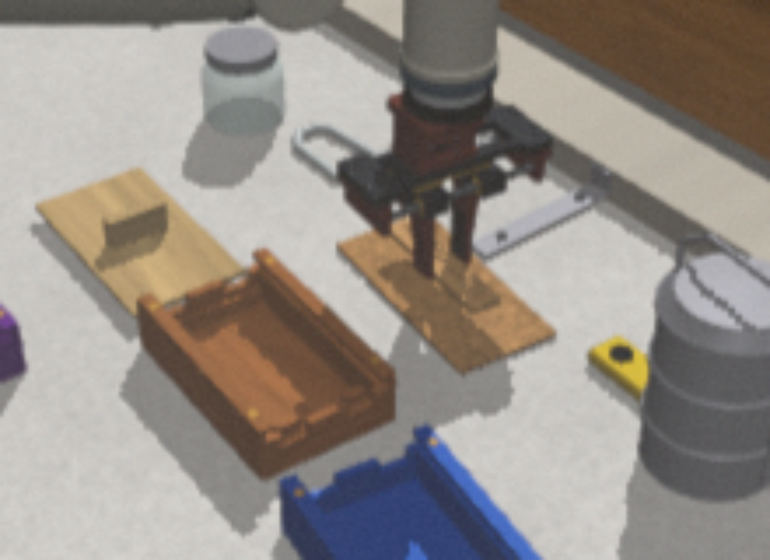

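The comb is centred over the mat and parallel to it. Lowering.

Request:
carry_out --linear '[[0,0,0.03],[0,0,0.055],[0,0,0.07],[0,0,0.078],[0,0,0.082],[0,0,0.084],[0,0,0.084]]' --delta_rot '[[0,0,0],[0,0,0],[0,0,0],[0,0,0],[0,0,0],[0,0,0],[0,0,0]]'

```text
clock: 14.03
tcp_pos: [0.6824, -0.0225, 0.0089]
eef_rot: [[0.134, 0.991, -0.0], [0.991, -0.134, 0.0], [0.0, -0.0, -1.0]]
force: [-0.6, 0.3, -1.0]
width: 0.0297
```

Request:
carry_out --linear '[[0,0,0.002],[0,0,0.003],[0,0,0.003]]' --delta_rot '[[0,0,0],[0,0,0],[0,0,0]]'

```text
clock: 14.28
tcp_pos: [0.6825, -0.0225, 0.0083]
eef_rot: [[0.134, 0.991, 0.0], [0.991, -0.134, -0.0], [0.0, 0.0, -1.0]]
force: [-0.2, -0.2, -0.6]
width: 0.0293
```

Request:
carry_out --linear '[[0,0,0.002],[0,0,0.003],[0,0,0.003]]' --delta_rot '[[0,0,0],[0,0,0],[0,0,0]]'

```text
clock: 14.53
tcp_pos: [0.6826, -0.0225, 0.0081]
eef_rot: [[0.134, 0.991, 0.001], [0.991, -0.134, -0.0], [0.0, 0.001, -1.0]]
force: [-1.5, -0.6, 3.3]
width: 0.0293
```

Contact at +3.3 N. Releasing, then going straight up.

Request:
carry_out --linear '[[0,0,0],[0,0,0],[0,0,0],[0,0,0],[0,0,0],[0,0,0]]' --delta_rot '[[0,0,0],[0,0,0],[0,0,0],[0,0,0],[0,0,0],[0,0,0]]' --hand 0.14

```text
clock: 15.03
tcp_pos: [0.6824, -0.0225, 0.0072]
eef_rot: [[0.134, 0.991, -0.0], [0.991, -0.134, 0.0], [0.0, -0.0, -1.0]]
force: [0.1, -0.4, -0.1]
width: 0.0497
```

Request:
carry_out --linear '[[0,0,-0.05],[0,0,-0.12],[0,0,-0.25],[0,0,-0.4],[0,0,-0.55],[0,0,-0.6],[0,0,-0.6]]' --delta_rot '[[0,0,0],[0,0,0],[0,0,0],[0,0,0],[0,0,0],[0,0,0],[0,0,0]]'

```text
clock: 15.62
tcp_pos: [0.6846, -0.0227, 0.1647]
eef_rot: [[0.134, 0.991, 0.011], [0.991, -0.134, -0.001], [0.001, 0.011, -1.0]]
force: [0.3, -0.2, -0.1]
width: 0.0502
```

```bash
python3 -c "
from h import *
d=snap('wrist','w9')
P=cloud(d)
m=(P[...,2]>.0105)&(P[...,2]<.022)&(abs(P[...,0]-.6825)<.048)&(abs(P[...,1]+.0225)<.11)
print(cv2.minAreaRect((P[m][:,:2]*1000).astype(np.float32)),np.median(P[m],0))
s=bot.observe();print(s['clock'],s['tcp_pos'],s['width'],s['force'])
d=snap('scene','s9')
cv2.imwrite('pics/s9z.png',cv2.resize(d['img'][180:400,170:480,::-1],None,fx=2.5,fy=2.5))"
```

```text
((683.3517456054688, -22.9168701171875), (139.83285522460938, 30.013364791870117), 82.40058898925781) [ 0.68188897 -0.01896908  0.01287521]
15.6667 [ 0.68351106 -0.02255843  0.16055766] 0.05017827181419558 [ 1.21195027  0.33801891 -1.2295994 ]
```

View pics/w9.png

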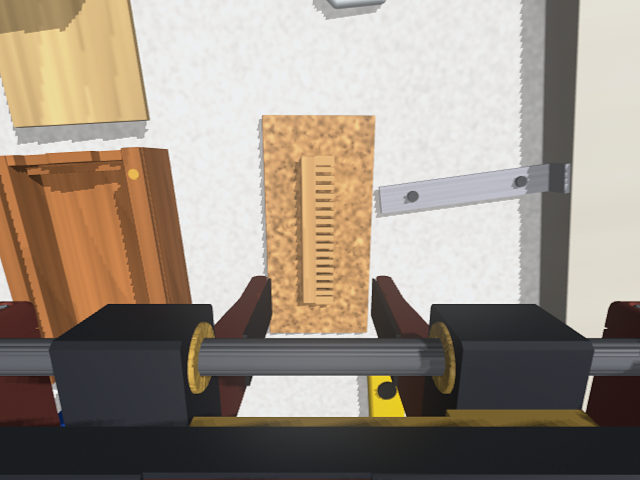

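View pics/s9z.png

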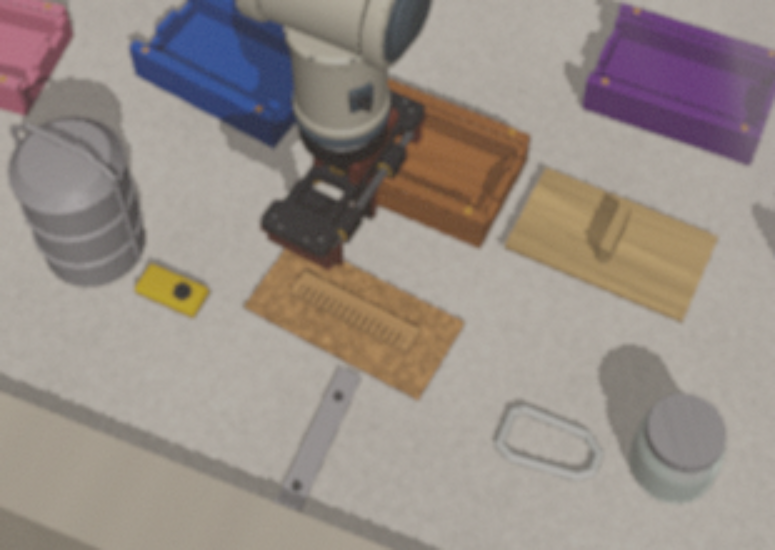

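The comb lies flat and centred on the mat, the lid lies flat past the box end, and the bystanders haven't moved. Handing in.

```bash
python3 -c "
from h import *
print(bot.finish_job())"
```

```text
the job is handed in; nothing more can be done
None
```

The lid is off and lying feet down on the bare ledge, and the comb is flat on the cork mat. I handed the job in at about 15.7 s of the 51 s allowed; no verdict is reported.

- **Lid:** I gripped it by its rib and felt towards +y first. It ran 15 mm with no resistance, past where a stop would have halted it, so +y was the free end. I slid it out about 222 mm, lowered it until it touched, and released it. Its plate measured flat at about 16 mm above the ledge.
- **Comb:** I lifted it across its middle, carried it level, and released it on contact with the mat. It measured at (0.683, -0.023), within 1 mm of the mat's centre and parallel to it. Its 140 mm length lies well inside the mat's 210 mm.
- **Other things:** In the last picture the tiffin, jar, remote and carabiner looked unmoved; I did not measure them again. The gripper was clear and touching nothing.
- **Disagreement:** The scene and side cameras differed by up to about 8 mm in y on the box and rib. I settled that with the closer wrist view, and both grasps and both placings agreed with it. No check failed.

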